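# Clear the tape roll and pop the touch-latch card box

### The job

The tape roll is lying on the lid of the green-banded card box: push it back gently with the fingertips, without gripping or lifting it, until it lies flat on the fixed ledge behind the lid and is wholly off the lid. Then press the green band at the lid's front edge down until the touch catch lets go, and move away so that the lid springs ajar and stays ajar. Leave the blue-banded box shut and everything else on the desk where it is.

Things in the scene. Friction and masses are not known exactly. Their poses are not given: they have to be found in the camera images.
- green_box: Fixed beige card box, 250 (x) x 140 (y) x 90 mm high, turned up to 0.2 rad, left or right of the blue one; origin at the centre of its underside, z up, front to its -x. Its top: x -125 to +5 mm is a flat white spring lid with a green band 22 mm wide along the front edge, top 90 mm above the desk; x +6 to +119 mm is a fixed flat beige ledge, 89.5 mm up, then a lip 10 mm high ends it.
- green_lid (a joint): Lid angle (rad) about the hinge at its rear edge. 0 = shut, level with the ledge; negative = pressed in (hard stop at -0.05); positive = open; its spring holds it ajar at a stop at 0.45, front edge 57 mm up. While it is pressed in, the touch catch lets go for good; as the finger withdraws upward the lid follows and springs open within a second. It does not latch again.
- green_hinge (a point): Middle of the hinge line, level with the lid's top: where lid and ledge meet (x = +5, y = 0, z = 90 mm in the box's frame).
- green_tab (a point): Middle of the green band, on the lid's top surface, 12 mm behind its front edge (in the box's frame x = -113, y = 0, z = 90 mm while shut): the place to press. Moves with the lid. Pressing straight down here takes about 4 to 5 N; the catch lets go after about 5 mm, and the hard stop comes at 6 mm.
- tape: Roll of tan tape lying flat on the green-banded lid: ring of 70 mm outer and 40 mm inner diameter, 24 mm high, about 60 to 130 g, origin at the centre of its underside. Slides easily when pushed at its side (under 2 N); not to be squeezed.
- blue_box: A second box like the first, but with a blue band on its lid: same sizes and frame. Not to be pressed or opened.
- blue_lid (a joint): Angle of the blue-banded lid, as for the green one; it starts at 0, shut, and must stay so.
- stamp: Small wooden rubber stamp with a knob, 36 x 30 mm, 52 mm high, standing on the blue-banded lid; origin at the centre of its underside. Bystander.
- mug: White mug, 78 mm wide and 92 mm high, with a handle; origin at the centre of its underside. Bystander.
- glue: Slim white glue bottle with a yellow cap, 28 mm wide and 85 mm high, standing; origin at the centre of its underside. Bystander.
- mouse: Black computer mouse, 105 x 60 mm, about 31 mm high; origin at the centre of its underside. Bystander.
- eraser: White eraser, 43 x 19 x 12 mm, lying on the ledge of the blue-banded box; origin at the centre of its underside. Bystander.
- marker: White marker pen with a blue cap, 128 mm long and 15 mm thick, lying along its x; origin at its underside, 50 mm from the plain end. Bystander.
Mind the look-alikes: they are no part of the job. Of the things that look like the tape, the largest one is meant.

How it is judged:
By the outcome, as a careful person would: the job done as asked, in the order asked, and still so for the second after the job is handed in, with the robot touching nothing.
It also fails if it takes over 43 s, if anything falls off the work surface, if the arm or the gripper's body presses on something with over 40 N, if the wrist force passes 120 N, or if a joint passes its speed limit or range.

### The arm

A 6-joint arm with a two-finger parallel gripper is mounted at the origin on the work surface. World frame = base frame: x ahead of the robot, y to its left, z up, the work surface at z = 0. Lengths are in mm, angles in rad, forces in N, time in s.
With the tool pointing down it reaches from about 350 to 925 mm from the base axis. Payload 6.4 kg.
Tool frame: the origin (TCP) lies midway between the tips of the shut fingers; the grasp point (between the pads) lies 19 mm behind it; z points along the fingers, y is the direction in which the jaws open and shut (so a half turn about z gives the same grasp; the last joint's range is limited). The gripper opens to 94 mm and grips with 3 to 60 N. Pads are 16 mm wide; open, the fingers measure 119 mm over their backs; the gripper's body (75 mm by 177 mm) begins 78 mm behind the grasp point.
Start: joints at [-1.48, 0.245, 1.558, -0, 1.339, -0.174], TCP at [170.12, -627.354, 205.455] pointing down, gripper open.
Joint ranges: [-3.13, 3.13], [-1.02, 2.26], [0.13, 2.54], [-0.95, 4.09], [0.21, 2.88], [-2.74, 2.74]. Speed limits (rad/s): [2.57, 2.57, 3.14, 3.14, 3.14, 3.14].

### API

Orientations are given as a rotation vector (axis times angle).
In Python, from workcell import get_state, capture, calibration, finish_job gives the robot as it stands.
- The arm moves only by the shell command python3 -m inch 'ROWS'. ROWS is text: rows parted by semicolons, each of 7 numbers parted by spaces: the turn, a rotation vector about the tool's x, y, z in rad, then the shift along the tool's x, y, z in cm, then the opening in per cent of the stroke, from 0 (shut) to 100 (fully open). In form: wx wy wz tx ty tz claw; .... A call has exactly 10 rows; each row is the pose to reach, as a shift and turn from the pose commanded when the call began, along the tool's axes at that moment; what a row does not reach only later rows make up. A row lasts 1/8 s, in which the tool goes at most 62.5 mm and 10.7 degrees, less where a joint would pass 70% of its speed; a pose out of reach is approached as far as the arm can. A call with a gripper value outside its range is refused whole. The fingers move at their own pace and stop on an object; the grip force is fixed at half the most. Time passes only in rows, so rows that repeat a pose let the fingers close, or fill a call up. It gives the time, the measured TCP pose, the force and the opening at its end, in the units of the state.
- get_state(): the state, without advancing time (a new reading comes with each control period).
- capture(name): name is "scene" or "top"; returns the picture (384x512x3 uint8, red, green, blue); there is no depth.
- calibration(name): a dict with "mtx" (3x3 intrinsics, pixels), "R" (3x3) and "t" (3): a world point X has camera coordinates R X + t. Camera axes: x right, y down, z forward; pixel columns grow to the right and rows downward; lengths in mm; the calibration is good to about 2 mm. A picture is of the moment at which its call begins. calibration takes no time and is no camera call.
- finish_job(): hands the job in, once; it reports no verdict.
The state is a dict: "time_s": time; "joints": joint angles; "qd": joint speeds; "effort": joint torques, N m; "eef_pos": TCP position; "tcp_rot": TCP orientation; "wrist_force": force on the tool from outside, world axes, zero at the start; "ft_torque": the same for the moment, N m; "grip_width": opening from 0.0 (shut) to 1.0 (fully open).
Only numpy, scipy, OpenCV 4.12 (cv2) and the standard library are available. Lean on these libraries where they do the work, as an engineer would, in place of code of your own. Each camera call takes 0.05 s, during which the arm holds its last target.

## Working session

There is one attempt and no reset: what is moved stays moved. The work goes in short steps, Python scripts to look and compute and a shell command to move; the robot and the scene stay as the last step left them, time stands still between calls to the robot, and variables do not carry over. Pictures are saved under pics/ and viewed, and the job is handed in when it is done.

```bash
mkdir -p pics; ls; python3 - <<'E'
from workcell import *
import cv2
s=get_state();print(s)
for n in("scene","top"):
    im=capture(n);cv2.imwrite(f"pics/{n}0.png",im[:,:,::-1])
    c=calibration(n);print(n,c)
E
```

```text
pics
{'time_s': 0.0, 'joints': array([-1.48010848e+00,  2.45794749e-01,  1.55897262e+00, -4.32785800e-06,
        1.33873151e+00, -1.74109253e-01]), 'qd': array([-0.00092924, -0.00081993, -0.00012844, -0.00053328,  0.00106329,
       -0.00056231]), 'effort': array([-2.36642147e-03, -4.15837741e+01, -3.14604199e+01,  6.83392771e-02,
        3.32842476e-02, -1.38296887e-04]), 'eef_pos': array([ 170.05779576, -626.7436118 ,  204.37999078]), 'tcp_rot': array([-3.11220949e+00, -4.14478282e-01, -1.18177485e-04]), 'wrist_force': array([-0.45126455,  0.02731624,  0.06663488]), 'ft_torque': array([-0.00760858,  0.00116   ,  0.00750522]), 'grip_width': 0.9965671523168391}
scene {'mtx': array([[468.79671253,   0.        , 253.0870441 ],
       [  0.        , 468.79671253, 186.77599879],
       [  0.        ,   0.        ,   1.        ]]), 'R': array([[ 0.80515099,  0.59303669, -0.00627465],
       [ 0.46640068, -0.63968477, -0.61096137],
       [-0.36633631,  0.48898965, -0.79163554]]), 't': array([-436.21859855, -197.58401819, 1620.96540419])}
top {'mtx': array([[461.93369481,   0.        , 260.14285673],
       [  0.        , 461.93369481, 192.3201339 ],
       [  0.        ,   0.        ,   1.        ]]), 'R': array([[ 0.09968828, -0.99500989, -0.00419138],
       [-0.97410155, -0.0967326 , -0.20437458],
       [ 0.20294928,  0.02445658, -0.97888378]]), 't': array([ -46.23999311,  533.42535531, 1287.66488571])}
```

View pics/scene0.png

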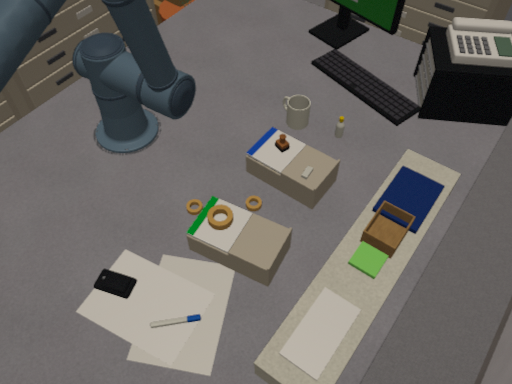

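View pics/top0.png

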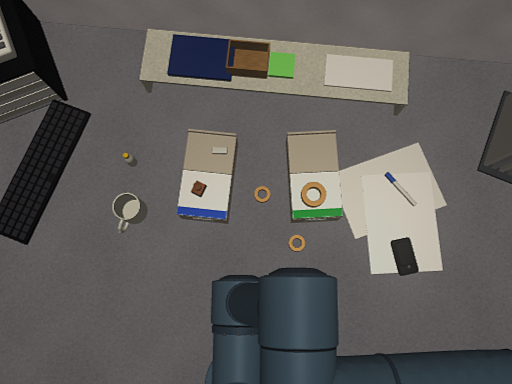

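The overview shows the green box in the top view at columns 288–342, rows 131–220. The tape is at about (313,194), and two smaller rings lie on the desk at (262,194) and (297,243). Next I'll measure.

```bash
cat > h.py <<'E'
import numpy as np,cv2
from workcell import *
def ray(n,px,z):
    c=calibration(n);px=np.atleast_2d(px).astype(float)
    d=np.c_[(px[:,0]-c["mtx"][0,2])/c["mtx"][0,0],(px[:,1]-c["mtx"][1,2])/c["mtx"][1,1],np.ones(len(px))]@c["R"]
    o=-c["R"].T@c["t"]
    return (o+d*((z-o[2])/d[:,2])[:,None])
def proj(n,X):
    c=calibration(n);p=(np.atleast_2d(X)@c["R"].T+c["t"])@c["mtx"].T
    return p[:,:2]/p[:,2:]
def blobs(m,amin=30):
    cs,h=cv2.findContours(m.astype(np.uint8),cv2.RETR_EXTERNAL,cv2.CHAIN_APPROX_NONE)
    return sorted([c for c in cs if cv2.contourArea(c)>amin],key=cv2.contourArea,reverse=True)
def masks(im):
    hsv=cv2.cvtColor(im,cv2.COLOR_RGB2HSV);H,S,V=cv2.split(hsv)
    return dict(green=(H>50)&(H<75)&(S>150)&(V>60),tape=(H>8)&(H<24)&(S>110)&(V>90),white=(S<30)&(V>170),beige=(H>8)&(H<30)&(S>20)&(S<110)&(V>90))
E
python3 - <<'E'
from h import *
for n in("scene","top"):
    im=cv2.imread(f"pics/{n}0.png")[:,:,::-1].copy()
    m=masks(im)
    for k in("green","tape","white","beige"):
        for c in blobs(m[k])[:6]:
            r=cv2.minAreaRect(c);(u,v),_,_=r
            if not(170<u<360 and 120<v<290):continue
            z={"green":90,"tape":114,"white":90,"beige":90}[k]
            W=ray(n,cv2.boxPoints(r),z)[:,:2]
            print(n,k,cv2.contourArea(c),np.round([u,v],1),"ctr",ray(n,(u,v),z)[0,:2].round(1),"box",W.round(0).tolist())
            # area centroid
            M=cv2.moments(c);print("   centroid",ray(n,(M['m10']/M['m00'],M['m01']/M['m00']),z)[0,:2].round(1))
for n,b in(("scene",(180,180,310,290)),("top",(270,115,360,235))):
    im=cv2.imread(f"pics/{n}0.png")[b[1]:b[3],b[0]:b[2]]
    cv2.imwrite(f"pics/{n}0c.png",cv2.resize(im,None,fx=5,fy=5,interpolation=cv2.INTER_CUBIC))
E
```

```text
scene green 224.0 [201.9 214.9] ctr [ 486.3 -161.6] box [[487.0, -228.0], [465.0, -91.0], [486.0, -92.0], [507.0, -228.0]]
   centroid [ 486.9 -163.3]
scene tape 457.0 [220. 217.] ctr [ 542.3 -149.3] box [[491.0, -138.0], [544.0, -99.0], [592.0, -160.0], [541.0, -198.0]]
   centroid [ 541.6 -149.1]
scene tape 172.0 [253.5 203. ] ctr [587.5 -59. ] box [[557.0, -52.0], [590.0, -27.0], [618.0, -66.0], [585.0, -90.0]]
   centroid [587.  -59.2]
scene tape 169.5 [194.  206.5] ctr [ 463.2 -164.3] box [[431.0, -156.0], [462.0, -134.0], [495.0, -172.0], [464.0, -194.0]]
   centroid [ 462.7 -164.1]
scene tape 43.5 [281.3 140.6] ctr [517.2 179.5] box [[492.0, 180.0], [507.0, 209.0], [542.0, 179.0], [527.0, 150.0]]
   centroid [519.5 179.9]
scene white 972.0 [222.8 224.3] ctr [ 552.1 -151.8] box [[510.0, -224.0], [483.0, -72.0], [595.0, -77.0], [615.0, -225.0]]
   centroid [ 564.5 -162.2]
scene white 841.5 [278.7 150.2] ctr [521.6 160.9] box [[470.0, 96.0], [466.0, 262.0], [575.0, 227.0], [572.0, 69.0]]
   centroid [525.1 151.4]
scene beige 3373.0 [240.8 227.4] ctr [ 597.5 -130.7] box [[513.0, -
[... 839 characters left out ...]
.1] ctr [520.7 180. ] box [[511.0, 199.0], [541.0, 188.0], [530.0, 161.0], [501.0, 172.0]]
   centroid [519.  178.3]
top white 1701.5 [315.7 190.3] ctr [ 549.5 -149.8] box [[591.0, -73.0], [613.0, -213.0], [508.0, -225.0], [487.0, -87.0]]
   centroid [ 549.1 -149.6]
top white 1674.0 [204.3 190.1] ctr [518.8 164.1] box [[467.0, 233.0], [572.0, 236.0], [571.0, 95.0], [466.0, 93.0]]
   centroid [519.1 163.2]
top white 60.5 [354.3 222.8] ctr [ 467.7 -263.7] box [[478.0, -220.0], [504.0, -238.0], [457.0, -307.0], [432.0, -289.0]]
   centroid [ 465.9 -266.9]
top beige 3542.5 [206.7 169.1] ctr [580.6 164.9] box [[468.0, 236.0], [701.0, 239.0], [696.0, 92.0], [465.0, 94.0]]
   centroid [584.  165.9]
```

View pics/top0c.png

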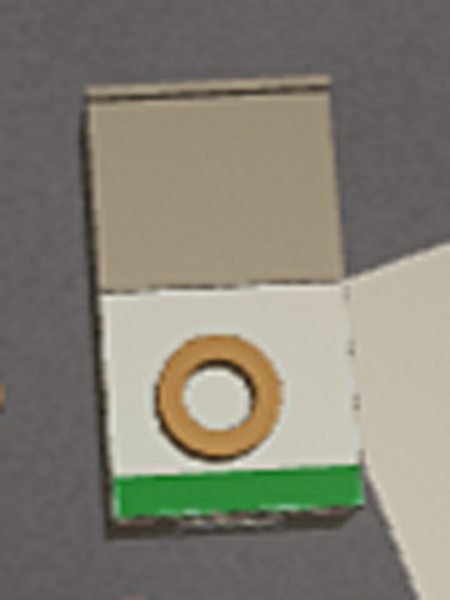

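View pics/scene0c.png

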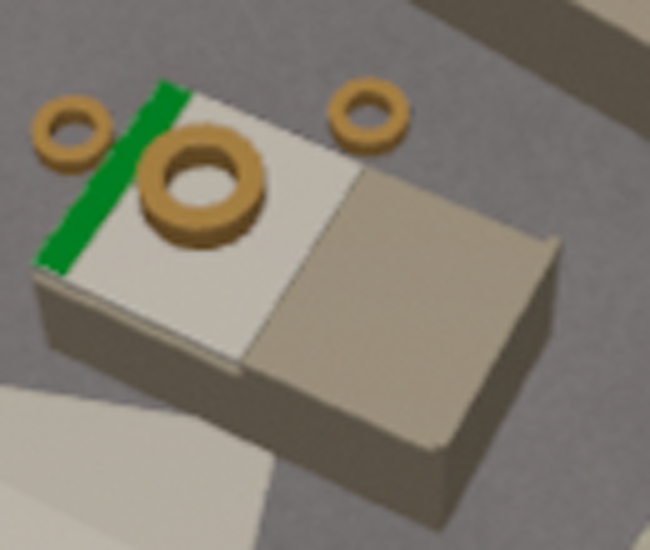

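```bash
python3 - <<'E'
from h import *
L={"top":np.array([[117,514],[363,503],[101,291],[347,281],[113,478],[360,465]])/5+[270,115]-.4,
"scene":np.array([[36,265],[165,82],[243,360],[362,167]])/5+[180,180]-.4}
bt=np.array([[-125,70,90],[-125,-70,90],[5,70,90],[5,-70,90],[-103,70,90],[-103,-70,90]],float)
bs=np.array([[-125,-70,90],[-125,70,90],[5,-70,90],[5,70,90]],float)
from scipy.optimize import least_squares
def W(p,b):
    c,s=np.cos(p[2]),np.sin(p[2]);return b@np.array([[c,s,0],[-s,c,0],[0,0,1]])+[p[0],p[1],0]
def fit(ns):
    f=lambda p:np.concatenate([(proj(n,W(p,b))-L[n]).ravel() for n,b in(("top",bt),("scene",bs)) if n in ns])
    r=least_squares(f,[600,-145,.15]);return r.x,np.abs(r.fun).max()
for ns in(["top"],["scene"],["top","scene"]):
    p,e=fit(ns);print(ns,p.round(3),e.round(2))
p,_=fit(["top","scene"])
# outer silhouette ellipse of tape: fit by hull of the projected cylinder extents
def cyl(x,y,z):
    a=np.linspace(0,6.28,72);q=np.c_[x+35*np.cos(a),y+35*np.sin(a)]
    return np.r_[np.c_[q,0*a+z],np.c_[q,0*a+z+24]]
ext=lambda q:np.r_[q.min(0),q.max(0)]
for ns in(["top"],["scene"],["top","scene"]):
    T={}
    for n in ns:
        im=cv2.imread(f"pics/{n}0.png")[:,:,::-1].copy()
        c=[c for c in blobs(masks(im)["tape"])][0].reshape(-1,2);T[n]=ext(c)
    r=least_squares(lambda x:np.concatenate([ext(proj(n,cyl(x[0],x[1],90)))-T[n] for n in ns]),[535,-141])
    print(ns,"tape",r.x.round(1),np.abs(r.fun).max().round(2))
R=np.array([[np.cos(p[2]),-np.sin(p[2])],[np.sin(p[2]),np.cos(p[2])]])
print("tape in box",((r.x-p[:2])@R).round(1),"hinge",W(p,np.array([[5,0,90.]])),"tab",W(p,np.array([[-113,0,90.]])))
E
```

```text
['top'] [ 5.98692e+02 -1.42591e+02  1.45000e-01] 0.43
['scene'] [ 6.01520e+02 -1.42292e+02  1.58000e-01] 0.97
['top', 'scene'] [ 5.99760e+02 -1.42297e+02  1.51000e-01] 1.3
['top'] tape [935.5  84.7] 9.74
['scene'] tape [918.  103.5] 10.81
['top', 'scene'] tape [925.2  92.8] 14.54
tape in box [357.  183.6] hinge [[ 604.70391639 -141.54733621   90.        ]] tab [[ 488.03853549 -159.24448009   90.        ]]
```

```bash
cat >> h.py <<'E'
from scipy.optimize import least_squares
from scipy.spatial.transform import Rotation as Ro
P=np.array([599.8,-142.3,0.151])
B=np.array([[np.cos(P[2]),-np.sin(P[2])],[np.sin(P[2]),np.cos(P[2])]])
def w2b(x): return (np.asarray(x)[...,:2]-P[:2])@B
def b2w(x): return np.asarray(x)@B.T+P[:2]
def cyl(x,y,z):
    a=np.linspace(0,6.28,72);q=np.c_[x+35*np.cos(a),y+35*np.sin(a)]
    return np.r_[np.c_[q,0*a+z],np.c_[q,0*a+z+24]]
ext=lambda q:np.r_[q.min(0),q.max(0)]
def tape(ims,z=90):
    T={}
    for n,im in ims.items():
        best=None
        for c in blobs(masks(im)["tape"],60):
            w=w2b(ray(n,c.reshape(-1,2).mean(0),z+12)[0])
            if -130<w[0]<130 and abs(w[1])<75 and (best is None or cv2.contourArea(c)>cv2.contourArea(best)):best=c
        if best is not None: T[n]=ext(best.reshape(-1,2))
    out={}
    for ns in [[n] for n in T]+[list(T)]:
        r=least_squares(lambda x:np.concatenate([ext(proj(n,cyl(x[0],x[1],z)))-T[n] for n in ns]),b2w([-30,0]))
        out["+".join(ns)]=(r.x.round(1),w2b(r.x).round(1),np.abs(r.fun).max().round(2))
    return out
def go(bxy,z,yaw=None):
    s=get_state();R=Ro.from_rotvec(s["tcp_rot"]).as_matrix()
    d=np.r_[b2w(bxy),z]-s["eef_pos"]
    tx=R[:,0];a=np.arctan2(tx[1],tx[0])
    print("t",s["time_s"],"tcp",s["eef_pos"].round(1),"box",w2b(s["eef_pos"]).round(1),"F",s["wrist_force"].round(2),"grip",round(s["grip_width"],3))
    print("shift cm",(R.T@d/10).round(2),"wz",round(a-P[2],4), "tilt",R[:,2].round(3))
E
python3 - <<'E'
from h import *
print(tape({n:cv2.imread(f"pics/{n}0.png")[:,:,::-1].copy() for n in("scene","top")}))
go([-135,9],150)
E
```

```text
{'scene': (array([ 536.5, -142.8]), array([-62.7,   9.1]), np.float64(1.23)), 'top': (array([ 536.8, -141.5]), array([-62.2,  10.3]), np.float64(1.62)), 'scene+top': (array([ 536.6, -142.1]), array([-62.5,   9.7]), np.float64(1.68))}
t 0.1 tcp [ 170.1 -626.8  204.5] box [-497.7 -414.3] F [ 0.13 -0.2   1.29] grip 1.0
shift cm [ 40.84 -37.93   5.52] wz 0.1138 tilt [-0.     0.002 -1.   ]
```

```bash
python3 -m inch '0 0 0.02 5 -4.6 0 32; 0 0 0.04 10 -9.3 0 32; 0 0 0.06 15 -14 0 32; 0 0 0.08 20 -18.6 0 32; 0 0 0.1 25 -23.2 0 32; 0 0 0.114 30 -27.9 0 32; 0 0 0.114 34 -31.6 0 32; 0 0 0.114 37 -34.4 0 32; 0 0 0.114 39.5 -36.7 0 32; 0 0 0.114 40.8 -37.9 0 32'; python3 - <<'E'
from h import *
go([-135,9.5],97)
E
```

```text
time_s: 1.35
eef_pos: [465.1, -153.1, 205.1]
tcp_rot: [-3.132, -0.241, 0.001]
wrist_force: [-1.3, 0.5, -0.4]
grip_width: 0.319
t 1.35 tcp [ 465.1 -153.1  205.1] box [-134.8    9.6] F [-1.28  0.48 -0.35] grip 0.319
shift cm [-1.000e-02  1.000e-02  1.081e+01] wz 0.0023 tilt [-0.001  0.    -1.   ]
```

```bash
python3 -m inch '0 0 0 0 0 2 32; 0 0 0 0 0 4 32; 0 0 0 0 0 6 32; 0 0 0 0 0 7.5 32; 0 0 0 0 0 8.5 32; 0 0 0 0 0 9.4 32; 0 0 0 0 0 10.1 32; 0 0 0 0 0 10.6 32; 0 0 0 0 0 10.8 32; 0 0 0 0 0 10.8 32'; python3 - <<'E'
from h import *
go([-62.5-39.6,9.5],97)
n="scene";im=capture(n);cv2.imwrite("pics/s1.png",cv2.resize(im[170:290,170:310,::-1],None,fx=5,fy=5))
E
```

```text
time_s: 2.6
eef_pos: [464.8, -154.8, 97.5]
tcp_rot: [3.133, 0.237, 0.0]
wrist_force: [0.2, -0.1, 0.2]
grip_width: 0.318
t 2.6 tcp [ 464.8 -154.8   97.5] box [-135.4    8. ] F [ 0.22 -0.1   0.24] grip 0.318
shift cm [ 3.33 -0.15  0.05] wz -0.0001 tilt [ 0. -0. -1.]
```

View pics/s1.png

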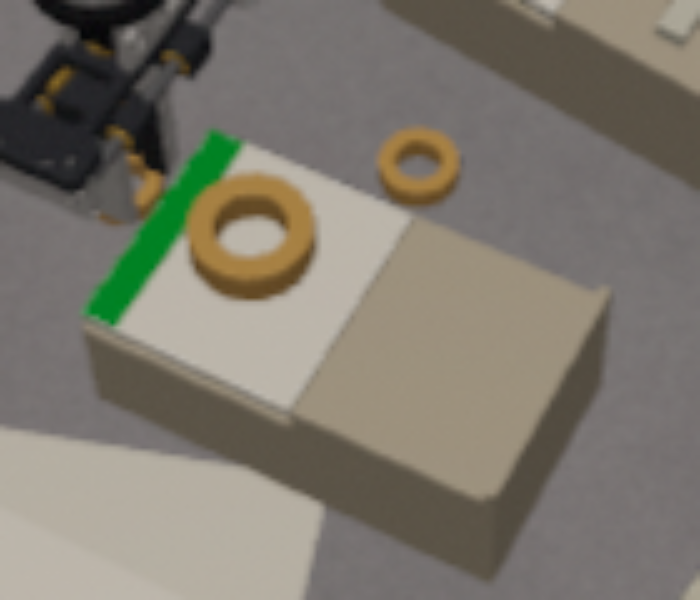

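The fingertips are poised just in front of the green band, around (130,195) in the crop. The tape, at (250,235), hasn't moved. Now I'll start the gentle push.

```bash
python3 -m inch '0 0 0 0.8 -0.1 0 32; 0 0 0 1.6 -0.1 0 32; 0 0 0 2.2 -0.1 0 32; 0 0 0 2.7 -0.1 0 32; 0 0 0 3.1 -0.1 0 32; 0 0 0 3.5 -0.1 0 32; 0 0 0 3.9 -0.1 0 32; 0 0 0 4.4 -0.1 0 32; 0 0 0 4.9 -0.1 0 32; 0 0 0 5.4 -0.1 0 32'; python3 - <<'E'
from h import *
go([22,9.5],97)
ims={n:capture(n) for n in("scene","top")};print(tape(ims))
cv2.imwrite("pics/s2.png",cv2.resize(ims["scene"][170:290,170:310,::-1],None,fx=5,fy=5))
E
```

```text
time_s: 3.9
eef_pos: [518.3, -145.6, 97.4]
tcp_rot: [-3.133, -0.237, 0.0]
wrist_force: [-0.1, -0.3, -0.2]
grip_width: 0.321
t 3.9 tcp [ 518.3 -145.6   97.4] box [-81.1   9. ] F [-0.05 -0.3  -0.23] grip 0.321
shift cm [10.31 -0.05  0.04] wz -0.0002 tilt [-0.  0. -1.]
{'scene': (array([ 557.9, -139.2]), array([-41. ,   9.4]), np.float64(1.33))}
```

View pics/s2.png

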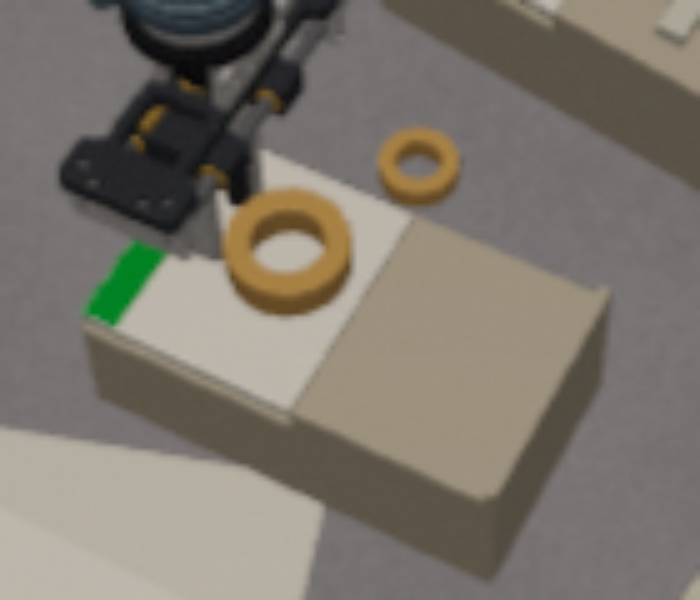

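The tape is sliding straight: its centre is now at box x≈-41, and in the crop it sits at (288,250) against the fingertips. I'll continue.

```bash
python3 -m inch '0 0 0 0.5 0 0 32; 0 0 0 1 0 0 32; 0 0 0 1.5 0 0 32; 0 0 0 2 0 0 32; 0 0 0 2.5 0 0 32; 0 0 0 3 0 0 32; 0 0 0 3.5 0 0 32; 0 0 0 4 0 0 32; 0 0 0 4.5 0 0 32; 0 0 0 5 0 0 32'; python3 - <<'E'
from h import *
go([22,9.5],97)
ims={n:capture(n) for n in("scene",)};print(tape(ims))
E
```

```text
time_s: 5.25
eef_pos: [567.7, -138.2, 97.5]
tcp_rot: [3.133, 0.237, -0.0]
wrist_force: [-1.4, 0.3, 0.5]
grip_width: 0.323
t 5.25 tcp [ 567.7 -138.2   97.5] box [-31.1   8.9] F [-1.39  0.26  0.46] grip 0.323
shift cm [ 5.31 -0.06  0.05] wz -0.0002 tilt [-0. -0. -1.]
{'scene': (array([ 608.4, -132.1]), array([10.1,  8.8]), np.float64(1.04))}
```

```bash
python3 -m inch '0 0 0 0.5 0 0 32; 0 0 0 1 0 0 32; 0 0 0 1.5 0 0 32; 0 0 0 2 0 0 32; 0 0 0 2.5 0 0 32; 0 0 0 3 0 0 32; 0 0 0 3.5 0 0 32; 0 0 0 4 0 0 32; 0 0 0 4.5 0 0 32; 0 0 0 5 0 0 32'; python3 - <<'E'
from h import *
go([22,9.5],97)
ims={n:capture(n) for n in("scene",)};print(tape(ims))
cv2.imwrite("pics/s3.png",cv2.resize(ims["scene"][170:290,170:310,::-1],None,fx=5,fy=5))
E
```

```text
time_s: 6.55
eef_pos: [617.1, -130.6, 97.4]
tcp_rot: [-3.133, -0.237, 0.0]
wrist_force: [0.3, 0.7, -0.7]
grip_width: 0.32
t 6.55 tcp [ 617.1 -130.6   97.4] box [18.9  9. ] F [ 0.28  0.66 -0.72] grip 0.32
shift cm [ 0.31 -0.05  0.04] wz -0.0002 tilt [-0.  0. -1.]
{'scene': (array([ 656.6, -124.1]), array([58.9,  9.5]), np.float64(1.25))}
```

View pics/s3.png

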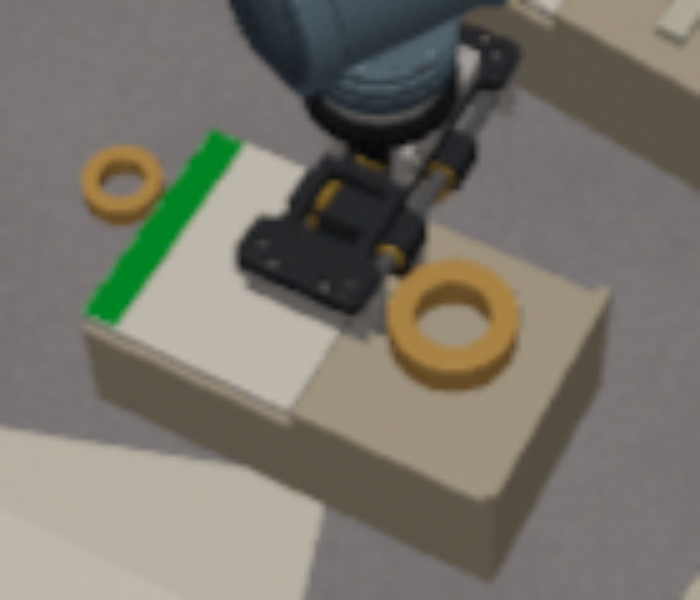

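The tape is on the ledge at box x≈59, and its front rim is about 19 mm past the hinge. I'll nudge it a few mm more, back off, and rise.

```bash
python3 -m inch '0 0 0 0.3 0 0 32; 0 0 0 0.5 0 0 32; 0 0 0 0.5 0 0 32; 0 0 0 -1 0 0 32; 0 0 0 -3 0 -0.5 32; 0 0 0 -5 0 -3 32; 0 0 0 -8 0 -5 20; 0 0 0 -11 0 -5 0; 0 0 0 -13 0 -5 0; 0 0 0 -13.2 0 -5 0'; python3 - <<'E'
from h import *
go([-113,0],95)
ims={n:capture(n) for n in("scene","top")};print(tape(ims))
cv2.imwrite("pics/s4.png",cv2.resize(ims["scene"][170:290,170:310,::-1],None,fx=5,fy=5))
E
```

```text
time_s: 7.85
eef_pos: [485.7, -150.6, 147.6]
tcp_rot: [3.133, 0.235, 0.001]
wrist_force: [1.0, -1.1, -0.4]
grip_width: 0.005
t 7.85 tcp [ 485.7 -150.6  147.6] box [-114.    9.] F [ 1.01 -1.11 -0.45] grip 0.005
shift cm [0.1  0.89 5.26] wz -0.0013 tilt [ 0.001 -0.    -1.   ]
{'scene': (array([ 661.5, -124.2]), array([63.7,  8.6]), np.float64(1.3)), 'top': (array([ 663.9, -123.2]), array([66.2,  9.3]), np.float64(1.51)), 'scene+top': (array([ 662.6, -123.8]), array([64.8,  8.9]), np.float64(1.95))}
```

View pics/s4.png

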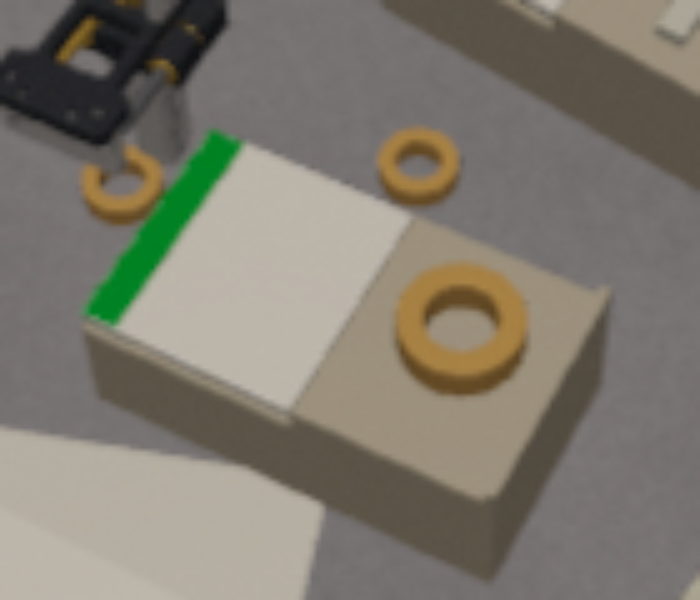

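The tape is flat on the ledge at box (64,9), crop (461,327), clear of the hinge line, and the lid is empty. Next I'll go down to just above the tab.

```bash
python3 -m inch '0 0 0 0.1 0.5 0.5 0; 0 0 0 0.1 0.9 1.5 0; 0 0 0 0.1 0.9 2.5 0; 0 0 0 0.1 0.9 3.2 0; 0 0 0 0.1 0.9 3.8 0; 0 0 0 0.1 0.9 4.3 0; 0 0 0 0.1 0.9 4.7 0; 0 0 0 0.1 0.9 5 0; 0 0 0 0.1 0.9 5.2 0; 0 0 0 0.1 0.9 5.2 0'; python3 - <<'E'
from h import *
go([-113,0],90)
E
```

```text
time_s: 9.2
eef_pos: [488.6, -159.2, 95.4]
tcp_rot: [-3.133, -0.237, 0.0]
wrist_force: [0.1, 0.6, 0.5]
grip_width: 0.006
t 9.2 tcp [ 488.6 -159.2   95.4] box [-112.5    0. ] F [0.12 0.55 0.52] grip 0.006
shift cm [-0.05  0.    0.54] wz -0.0002 tilt [-0.  0. -1.]
```

```bash
python3 -m inch '0 0 0 0 0 0.2 0; 0 0 0 0 0 0.4 0; 0 0 0 0 0 0.5 0; 0 0 0 0 0 0.6 0; 0 0 0 0 0 0.7 0; 0 0 0 0 0 0.8 0; 0 0 0 0 0 0.85 0; 0 0 0 0 0 0.9 0; 0 0 0 0 0 0.9 0; 0 0 0 0 0 0.9 0'; python3 - <<'E'
from h import *
go([-113,0],84.5)
E
```

```text
time_s: 10.45
eef_pos: [488.6, -159.2, 86.7]
tcp_rot: [-3.133, -0.237, 0.0]
wrist_force: [-3.2, 1.0, 4.8]
grip_width: 0.002
t 10.45 tcp [ 488.6 -159.2   86.7] box [-112.5    0. ] F [-3.15  1.05  4.84] grip 0.002
shift cm [-0.05  0.    0.22] wz -0.0001 tilt [-0.  0. -1.]
```

Contact force is about 5 N, as expected. I'll press the last 2 mm or so.

```bash
python3 -m inch '0 0 0 0 0 0.05 0; 0 0 0 0 0 0.1 0; 0 0 0 0 0 0.15 0; 0 0 0 0 0 0.18 0; 0 0 0 0 0 0.2 0; 0 0 0 0 0 0.22 0; 0 0 0 0 0 0.24 0; 0 0 0 0 0 0.24 0; 0 0 0 0 0 0.24 0; 0 0 0 0 0 0.24 0'; python3 - <<'E'
from h import *
go([-113,0],84.5)
E
```

```text
time_s: 11.7
eef_pos: [488.7, -159.3, 84.6]
tcp_rot: [-3.133, -0.237, 0.0]
wrist_force: [-3.8, 1.8, 8.3]
grip_width: 0.003
t 11.7 tcp [ 488.7 -159.3   84.6] box [-1.124e+02 -1.000e-01] F [-3.8   1.8   8.28] grip 0.003
shift cm [-0.06 -0.01  0.01] wz -0.0001 tilt [-0.  0. -1.]
```

```bash
python3 -m inch '0 0 0 0 0 -0.5 0; 0 0 0 0 0 -1.5 0; 0 0 0 0 0 -3 0; 0 0 0 0 0 -5 0; 0 0 0 0 0 -7 0; 0 0 0 0 0 -9 0; 0 0 0 -1 0 -11 0; 0 0 0 -3 0 -12 0; 0 0 0 -5 0 -12 0; 0 0 0 -6 0 -12 0'; python3 - <<'E'
from h import *
go([-113,0],84.5)
ims={n:capture(n) for n in("scene","top")};print(tape(ims))
cv2.imwrite("pics/s5.png",cv2.resize(ims["scene"][170:290,170:310,::-1],None,fx=5,fy=5))
E
```

```text
time_s: 12.95
eef_pos: [428.8, -168.4, 204.7]
tcp_rot: [3.132, 0.236, 0.001]
wrist_force: [-0.1, -0.2, -0.2]
grip_width: 0.005
t 12.95 tcp [ 428.8 -168.4  204.7] box [-1.73e+02 -1.00e-01] F [-0.12 -0.17 -0.16] grip 0.005
shift cm [ 5.99 -0.02 12.02] wz -0.0006 tilt [ 0.001 -0.001 -1.   ]
{'scene': (array([ 661.5, -124.2]), array([63.7,  8.6]), np.float64(1.3)), 'top': (array([ 663.9, -123.2]), array([66.2,  9.3]), np.float64(1.51)), 'scene+top': (array([ 662.6, -123.8]), array([64.8,  8.9]), np.float64(1.95))}
```

View pics/s5.png

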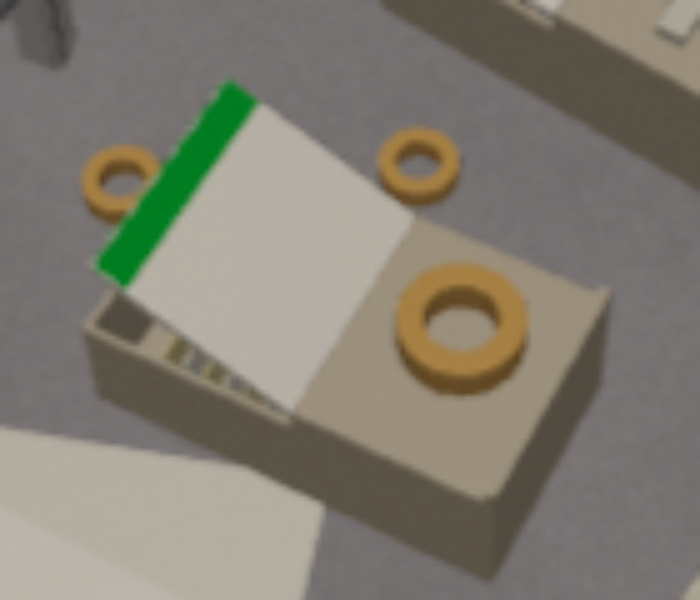

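The lid is ajar, with the green band raised to around (110,275)–(235,95) in the crop. The tape hasn't moved on the ledge. I'll back away a little more and compare the whole scene with the first picture.

```bash
python3 -m inch '0 0 0 0 1 -1 0; 0 0 0 0 2 -2 0; 0 0 0 0 4 -3 0; 0 0 0 0 6 -3 0; 0 0 0 0 8 -3 0; 0 0 0 0 9 -3 0; 0 0 0 0 9 -3 0; 0 0 0 0 9 -3 0; 0 0 0 0 9 -3 0; 0 0 0 0 9 -3 0'; python3 - <<'E'
from h import *
ims={n:capture(n) for n in("scene","top")};print(tape(ims))
print(get_state()["wrist_force"].round(2))
o=cv2.imread("pics/scene0.png");d=cv2.absdiff(o,ims["scene"][:,:,::-1].copy()).max(2)>25
print([cv2.boundingRect(c) for c in blobs(d,4)])
cv2.imwrite("pics/s6.png",ims["scene"][:,:,::-1])
E
```

```text
time_s: 14.3
eef_pos: [442.9, -256.9, 234.2]
tcp_rot: [3.132, 0.238, 0.0]
wrist_force: [0.6, 0.7, 0.7]
grip_width: 0.009
{'scene': (array([ 661.5, -124.2]), array([63.7,  8.6]), np.float64(1.3)), 'top': (array([ 663.9, -123.2]), array([66.2,  9.3]), np.float64(1.51)), 'scene+top': (array([ 662.6, -123.8]), array([64.8,  8.9]), np.float64(1.95))}
[-0.27 -0.2  -0.22]
[(99, 0, 107, 204), (0, 0, 66, 92), (187, 186, 64, 65), (249, 222, 27, 27), (99, 56, 26, 76), (0, 0, 30, 32), (108, 68, 33, 19), (72, 64, 20, 25), (124, 136, 15, 5), (82, 60, 9, 12), (108, 138, 7, 3)]
```

View pics/s6.png

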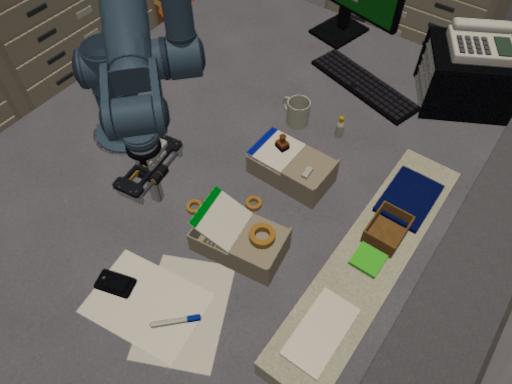

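The picture shows the green lid still ajar and the tape on the ledge at (262,235). The blue box is shut, and only the arm, lid and tape have changed since the first picture.

```bash
python3 -c "
from workcell import finish_job
print(finish_job())"
```

```text
the job is handed in; nothing more can be done
None
```

I pushed the tape back with the open fingertips, without gripping it, until it lay flat on the ledge. Then I pressed the green band with the fingers shut and withdrew upward, and the lid sprang ajar. I handed the job in at about 14.4 s.

- **Tape:** Its centre is at about (64, 9) mm in the box's frame. Its front rim is about 24 mm behind the hinge and its rear rim about 20 mm short of the lip. The two cameras disagreed by about 2.5 mm, and both gave the same position before and after the lid opened.
- **Press:** Vertical wrist force was 4.8 N partway down and 8.3 N at the end of the press. The second is above the 4 to 5 N expected, so the lid probably reached its hard stop, but it is far below the force limits.
- **Lid:** It was still ajar about a second later, with the arm clear. I judged this from the pictures and did not measure the angle.
- **Everything else:** Comparing the scene camera's first and last pictures showed changes only at the arm, the lid and the tape. The blue box was still shut and nothing else had moved.

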